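Set the drilling slide to the gauge block

ROBOT

A 6-joint arm with a two-finger parallel gripper is mounted at the origin on the work surface. World frame = base frame: x ahead of the robot, y to its left, z up, the work surface at z = 0. Lengths are in m, angles in rad, forces in N, time in s.
With the tool pointing down it reaches from about 0.4 to 0.825 m from the base axis. Payload 7 kg.
Tool frame: the origin (TCP) lies at the centre of the arm's flange, where the gripper is bolted on; the fingertips stand 178 mm ahead of it and the grasp point (between the pads) lies 159 mm ahead of it; z points along the fingers, y is the direction in which the jaws open and shut (so a half turn about z gives the same grasp; the last joint's range is limited). The gripper opens to 88 mm and grips with 3 to 60 N. Pads are 19 mm wide; open, the fingers measure 130 mm over their backs; the gripper's body (78 mm by 193 mm) begins 47 mm behind the grasp point.
Start: joints at [-0.979, 0.359, 0.012, 0, -1.224, -0.288], TCP at [0.202, -0.644, 0.405] pointing down, gripper open.
Joint ranges: [-3.07, 3.07], [-1.43, 2.12], [-1.02, 1.25], [-3.03, 1.67], [-3.05, -0], [-3.03, 3.03]. Speed limits (rad/s): [2.39, 2.39, 3.01, 3.14, 3.14, 3.14].

INTERFACE

Orientations are given as [roll, pitch, yaw] about the fixed x, y, z axes, in that order (R = Rz(yaw) Ry(pitch) Rx(roll)).
In Python, from station import * gives the robot as it stands.
- The arm moves only by the tool send_rows, never from a script. Its argument "motion" is a list of rows, each an object with "offset": the shift along the tool's x, y, z in cm, a list of three; "turn": the turn about the tool's z in degrees. In form: [{"offset": [x, y, z], "turn": turn}, ...]. A call has 1 to 8 rows; each row is the pose to reach, as a shift and turn from the pose commanded when the call began, along the tool's axes at that moment; what a row does not reach only later rows make up. A row lasts 1/10 s, in which the tool goes at most 50 mm and 8.59 degrees, less where a joint would pass 70% of its speed; a pose out of reach is approached as far as the arm can. A call with a gripper value outside its range is refused whole. "hand" is the opening, from -1 (shut) to 1 (fully open), set as the call begins (left out, the last holds). The fingers move at their own pace and stop on an object; "squeeze" is the grip in N (left out, the last holds). Time passes only in rows, so rows that repeat a pose let the fingers close. It gives the time, the measured TCP pose, the force and the opening at its end, in the units of the state.
- get_state(): the state, without advancing time (a new reading comes with each control period).
- grab_frame(name): name is "scene" or "top" or "wrist"; returns a dict with "frame" (480x640x3 uint8, blue, green, red), "range_z" (480x640 float32, m along the optical axis (not along the pixel's ray), 0 where there is no reading), "vertical_fov" (degrees; the focal length in pixels is half the picture's height over the tangent of half this angle, whatever the lens; pixels are square), "cx", "cy" (the principal point, pixels), "k1" (the pictures are not rectified: a ray, as slopes to the right and down, at radius r is drawn at 1 + k1 r^2 times it, then the intrinsics apply), "cam_to_world" (4x4, takes a point from camera to world coordinates). Camera axes: x right, y up, looking along -z (the intrinsics and any distortion apply to the point x, -y, -z); pixel columns grow to the right and rows downward; lengths in m; the calibration is good to about 2 mm. A picture is of the moment at which its call begins.
- job_done(): hands the job in, once; it reports no verdict.
The state is a dict: "t": time; "q": joint angles; "qd": joint speeds; "joint_efforts": joint torques, N m; "eef_pos": TCP position; "ee_rot": TCP orientation; "force": force on the tool from outside, world axes, zero at the start; "moment": the same for the moment, N m; "width": finger opening in m.
Only numpy, scipy, OpenCV 4.12 (cv2) and the standard library are available. Lean on these libraries where they do the work, as an engineer would, in place of code of your own. Each camera call takes 0.05 s, during which the arm holds its last target. There are 200 camera calls.

TASK

Set the drilling slide one gauge block off its end stop, so that the next row of holes in the little hull lands right. Wind the saddle back with the crank until there is ample room, stand the middle-sized (30 mm) gauge block lengthwise across the two ways with a broad face to the stop, then wind the saddle in again: the worn nut has slack in it, so keep turning through the slack and on, by feel, until the nose just nips the block lightly against the stop, never squeezing it hard. Leave it nipped, let go of everything, and leave the other blocks and the finished tank model where they stand.

Things in the scene. Friction and masses are not known exactly. Their poses are not given: they have to be found in the camera images.
- crank_axis (a point): Point on the axis of the leadscrew, level with the middle of the crank handle's length, 71 mm above the table; fixed to the bed. Its y axis runs level along the slide, from the crank towards the end stop; x across the slide; z up. The crank circle lies in its x-z plane, radius 25 mm.
- handle (a point): Middle of the crank's black revolving handle: a round sleeve 14 mm thick, 46 mm long, parallel to the screw, sticking out level at the crank end, 25 mm off the axis (46 to 96 mm above the table). The steel crank arm begins 24 mm from this point towards the slide; nothing is beside, below or above it. The sleeve spins freely on its pin, so it can be pinched from above and led round without turning the gripper.
- crank (a joint): Crank angle in rad, counting whole turns. At 0 (and each turn) the handle is straight above the axis. It grows as the crank turns anticlockwise, seen from the handle end looking along +y: the handle goes from the top towards -x of crank_axis. Growing draws the saddle away from the stop, falling drives it towards the stop: 20 mm of travel a turn.
- saddle: The sliding saddle with nose, hull and clamps (to 48 mm above the ways); origin on the screw axis, axes as crank_axis. Its nose is a square steel anvil on a stud and lock nut: flat end face 30 mm wide, 24 mm high, 54 mm ahead (+y) of the origin, but set up to 1 mm more or less each time. It drags with 8 N: driving it slowly takes about 1.8 N at the handle, turning in the slack 0.8 N.
- nut: The bronze nut under the saddle, moved by the screw 20 mm a turn; origin at its middle, axes as crank_axis. It plays 2.4 mm (0.75 rad of crank) between two lugs of the saddle: its y in the saddle's frame is +1.2 mm when it drives the saddle towards the stop and -1.2 mm when it draws it back. Only with the slack taken up towards the stop is the saddle held against a push back.
- stop: The end stop, plain steel, clamped to the ways in a different place each time. Flat face 30 mm wide, 28 mm high, facing the nose (-y; axes as crank_axis); origin at the middle of that face's lower edge, on the tops of the two ways, 84 mm above the table. Each way is 21 mm wide, the gap between them 26 mm. Nose to stop is about 9 to 29 mm at the start and can be opened to 60 mm.
- block30_centre (a point): Centre of the 30 mm gauge block, plain steel, 46 mm (its x) by 30 mm (its y) by 36 mm high (block30), standing on the table; 0.3 to 0.45 kg. Its 46 by 36 mm faces are the gauging faces. Gripped from above across its 46 mm length, the fingers pass beside nose and stop. In place its centre is 15 mm before the stop's face and 18 mm above the ways.
- block30: The same block; origin at the centre of its underside. A light nip is 2 to 50 N (more marks its ground faces): once nose, block and stop touch, each further 1 N at the crank handle squeezes about 8 N harder, each 1 mm of handle travel some 15 to 25 N. Screw friction holds up to about 15 N of it when the crank is let go.
- block20: A thinner gauge block, 46 by 20 by 36 mm, standing on the table: leave it. Origin: centre of its underside.
- block40: A thicker gauge block, 46 by 40 by 36 mm, standing on the table: leave it. Origin: centre of its underside.
- tank: Finished scale model of a tank, 180 by 90 by 86 mm plus its gun barrel to -x: leave it. Origin: centre of its underside.

How it is judged:
By the outcome, as a careful person would: the job done as asked, in the order asked, and still so for the second after the job is handed in, with the robot touching nothing.
It also fails if it takes over 72 s, if anything falls off the work surface, if the arm or the gripper's body presses on something with over 40 N, if the wrist force passes 120 N, or if a joint passes its speed limit or range.

## Working session

There is one attempt and no reset: what is moved stays moved. The work goes in short steps, Python scripts to look and compute and a tool call to move; the robot and the scene stay as the last step left them, time stands still between calls to the robot, and variables do not carry over. Pictures are saved under pics/ and viewed, about 8 in all and at most 12, crops included, and the job is handed in when it is done.

Besides the shell and the picture viewer there is one more tool, called after "Call:" as name([rows], argument=value, ...), one row to a line, values as JSON. send_rows: Moves the arm, as the interface text tells. Its arguments: {"type":"object","properties":{"motion":{"type":"array"},"hand":{"type":"number"},"squeeze":{"type":"number"}},"required":["motion"]}

```bash
ls; mkdir -p pics; cat > h.py <<'E'
from station import *
import numpy as np, cv2
def intr(f):
    return 240/np.tan(np.radians(f["vertical_fov"])/2)
def pts(f):
    F=intr(f); K=np.array([[F,0,f["cx"]],[0,F,f["cy"]],[0,0,1.]])
    v,u=np.mgrid[0:480,0:640].astype(np.float32)
    n=cv2.undistortPoints(np.stack([u.ravel(),v.ravel()],1)[:,None].astype(np.float64),K,np.array([f["k1"],0,0,0.]))[:,0]
    z=f["range_z"].ravel().astype(float)
    P=np.stack([n[:,0]*z,-n[:,1]*z,-z,np.ones_like(z)],1)@np.array(f["cam_to_world"]).T
    P=P[:,:3].reshape(480,640,3); P[f["range_z"]==0]=np.nan
    return P
E
python3 - <<'E'
from h import *
s=get_state(); print({k:np.round(v,3) for k,v in s.items()})
for n in ["scene","top"]:
    f=grab_frame(n); cv2.imwrite(f"pics/{n}0.png",f["frame"]); np.savez(f"{n}0.npz",**f)
    print(n,f["vertical_fov"],f["cx"],f["cy"],f["k1"],np.round(f["cam_to_world"],3).tolist())
    np.save(f"{n}P.npy",pts(f))
E
```

```text
pics
{'t': np.float64(0.0), 'q': array([-0.979,  0.359,  0.011, -0.   , -1.224, -0.288]), 'qd': array([ 0.   ,  0.   , -0.001,  0.001,  0.002, -0.   ]), 'joint_efforts': array([-1.0000e-03, -5.8271e+01,  2.9306e+01,  6.9970e+00,  7.0000e-03,
       -0.0000e+00]), 'eef_pos': array([ 0.202, -0.644,  0.404]), 'ee_rot': array([ 3.14 , -0.   , -2.838]), 'force': array([ 1.018, -0.245, -0.269]), 'moment': array([-0.038,  0.009, -0.003]), 'width': np.float64(0.087)}
scene 46.484619637388256 327.66403040597345 234.5804716863934 -0.15492051513440422 [[0.452, -0.666, 0.593, 1.236], [0.892, 0.333, -0.306, -0.283], [0.006, 0.667, 0.745, 0.869], [0.0, 0.0, 0.0, 1.0]]
top 48.04690565787315 320.0427655982702 240.0689185711935 -0.148370647642939 [[0.014, 0.994, -0.11, 0.512], [-1.0, 0.015, 0.013, 0.03], [0.014, 0.11, 0.994, 1.092], [0.0, 0.0, 0.0, 1.0]]
```

View pics/scene0.png

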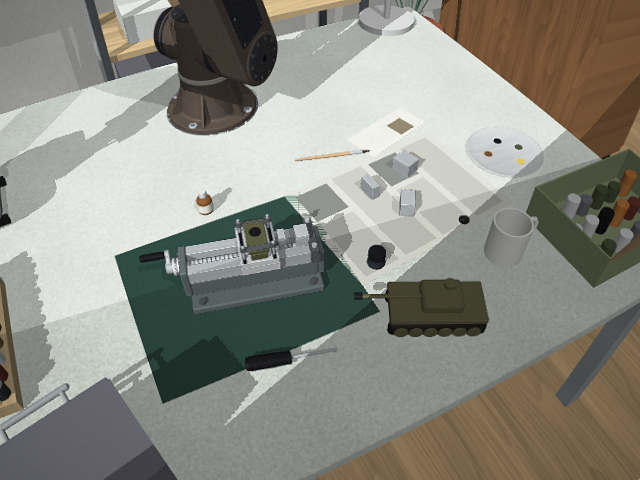

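View pics/top0.png

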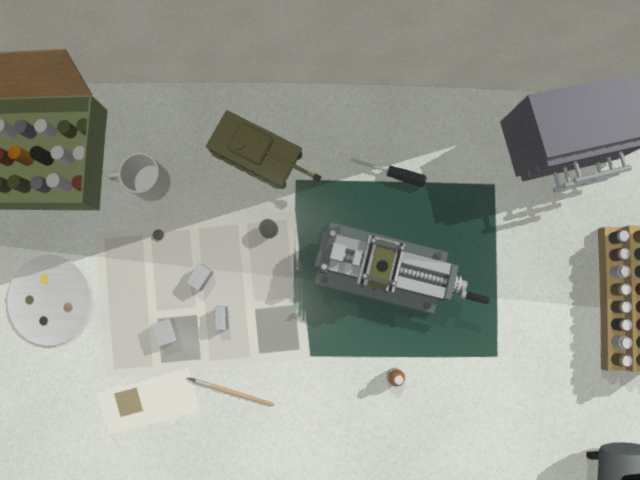

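The scene view shows the slide on the green mat with the handle at (155,257), the three blocks at (370,185), (404,163) and (407,202), and the tank at (435,305). The top view shows the blocks at (199,278), (221,318) and (165,332), the handle at (478,297), and the stop at the left end near (347,255).

```bash
python3 - <<'E'
from h import *
P=np.load("topP.npy"); d=np.load("top0.npz"); im=d["frame"]
for n,(u,v) in dict(b199=(199,278),b221=(221,318),b165=(165,332)).items():
    S=P[v-25:v+25,u-25:u+25]; m=(S[...,2]>.030)&(S[...,2]<.045)
    k,l,st,c=cv2.connectedComponentsWithStats(m.astype(np.uint8)); i=1+np.argmax(st[1:,4]); X=S[l==i]
    r=cv2.minAreaRect((X[:,:2]*1000).astype(np.float32)); print(n,np.round(r[0],1),np.round(r[1],1),round(r[2],1),"z",np.nanmedian(X[:,2]).round(4),len(X))
# handle: dark in region
S=P[280:315,455:500]; I=im[280:315,455:500]
m=(I.max(2)<60)&(S[...,2]>.03); X=S[m]; print("handle",len(X),np.nanmedian(X,0),X[:,2].max()); r=cv2.minAreaRect((X[:,:2]*1000).astype(np.float32));print(r)
# slide ways etc
S=P[215:315,305:500]; 
for lo,hi in [(.078,.09),(.105,.118),(.118,.14)]:
    m=(S[...,2]>lo)&(S[...,2]<hi); X=S[m]; print(lo,len(X),np.nanmedian(X[:,2])); r=cv2.minAreaRect((X[:,:2]*1000).astype(np.float32));print(np.round(r[0]),np.round(r[1]),r[2], np.round(cv2.boxPoints(r)).tolist())
cv2.imwrite("pics/crop1.png",cv2.resize(im[210:320,305:505],None,fx=4,fy=4,interpolation=cv2.INTER_CUBIC))
Q=np.clip((S[...,2]-.0)/.15,0,1); 
cv2.imwrite("pics/h1.png",cv2.applyColorMap(cv2.resize((Q*255).astype(np.uint8),None,fx=4,fy=4,interpolation=0),cv2.COLORMAP_JET))
E
```

```text
b199 [554.1 255.7] [31.2 45.6] 58.4 z 0.0361 357
b221 [473.3 210.1] [46.2 20.2] 7.7 z 0.036 245
b165 [442.7 321.6] [47.3 41.4] 19.5 z 0.0359 495
handle 121 [ 0.51966664 -0.27702057  0.09476208] 0.09956634024706823
((519.1102905273438, -278.0328063964844), (40.5821533203125, 12.042218208312988), 76.31649017333984)
0.078 2453 0.0839807231660028
[ 564. -136.] [327.  92.] 73.61295318603516 [[474.0, -280.0], [562.0, -306.0], [654.0, 8.0], [566.0, 34.0]]
0.105 507 0.1118546231322688
[588. -53.] [122.  89.] 76.33963775634766 [[530.0, -102.0], [617.0, -123.0], [646.0, -4.0], [559.0, 17.0]]
0.118 1006 0.12180142062976523
[578. -94.] [64. 83.] 76.2476577758789 [[530.0, -116.0], [611.0, -135.0], [626.0, -73.0], [546.0, -53.0]]<stdin>:16: RuntimeWarning: invalid value encountered in cast
```

View pics/crop1.png

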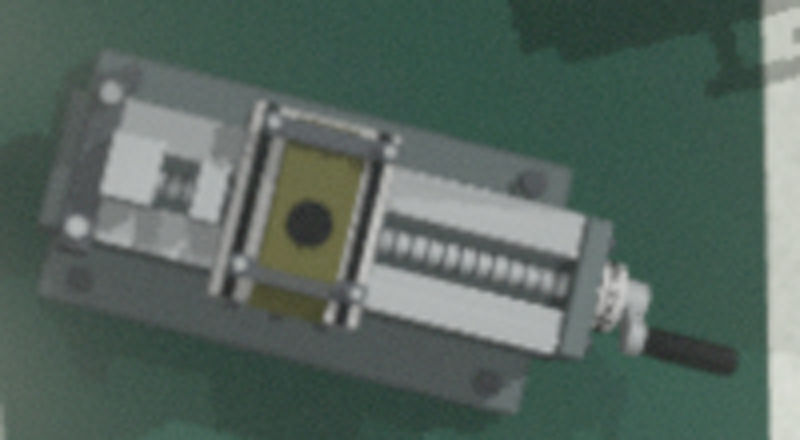

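```bash
python3 - <<'E'
from h import *
for nm in ["top","scene"]:
    P=np.load(nm+"P.npy"); im=np.load(nm+"0.npz")["frame"]
    a=np.radians(76.3); ey=np.array([np.cos(a),np.sin(a)]); ex=np.array([ey[1],-ey[0]])
    o=np.array([.5654,-.137])
    L=np.stack([(P[...,:2]-o)@ex,(P[...,:2]-o)@ey,P[...,2]],-1)*1000
    L=np.nan_to_num(L,nan=-999)
    x,y,z=L[...,0],L[...,1],L[...,2]
    # ways surface
    m=(abs(z-84)<2.5)&(abs(x)<60)&(y>-100)&(y<60)
    print(nm,"ways x pct",np.percentile(x[m],[1,5,50,95,99]).round(1),"n",m.sum())
    m=(abs(z-84)<2.5)&(abs(x)<60)&(y>-90)&(y<0)
    h,e=np.histogram(x[m],np.arange(-50,52,4)); print(dict(zip(e[:-1].astype(int).tolist(),h.tolist())))
    # edges direction: max/min x of ways per y-bin
    for y0 in range(-90,20,20):
        q=m&(y>y0)&(y<y0+20); 
        if q.sum()>5: print(y0,q.sum(),np.percentile(x[q],[2,98]).round(1))
    # steel tops 100..116
    m=(z>104)&(z<116)&(abs(x)<15)&(y>50)&(y<190)
    h,e=np.histogram(y[m],np.arange(50,190,3)); print({int(k):(int(v)) for k,v in zip(e,h) if v})
    for y0 in range(60,160,4):
        q=m&(y>=y0)&(y<y0+4)
        if q.sum()>2: print(y0,q.sum(),np.median(z[q]).round(1),x[q].min().round(1),x[q].max().round(1))
    m=(im.max(2)<60)&(z>40)&(z<110)&(abs(x)<45)&(y<-110)&(y>-220)
    X=L[m]; print("handle",len(X),np.percentile(X,[2,50,98],axis=0).round(1).tolist())
    q=cv2.minAreaRect(X[:,:2].astype(np.float32)); print(q)
E
```

```text
top ways x pct [-28.1 -26.4  -0.6  37.8  39.6] n 995
{-50: 0, -46: 0, -42: 0, -38: 0, -34: 0, -30: 49, -26: 72, -22: 91, -18: 76, -14: 83, -10: 64, -6: 2, -2: 2, 2: 2, 6: 2, 10: 3, 14: 3, 18: 62, 22: 87, 26: 76, 30: 81, 34: 82, 38: 40, 42: 0, 46: 0}
-90 204 [-27.   39.1]
-70 188 [-27.5  39.5]
-50 194 [-27.   39.6]
-30 193 [-27.4  38.1]
-10 98 [-27.8  37.5]
{59: 1, 62: 2, 80: 1, 83: 23, 86: 24, 89: 19, 92: 26, 95: 6, 113: 17, 116: 21, 119: 22, 122: 24, 125: 22, 128: 22, 131: 23, 134: 24, 137: 7}
60 3 114.8 -11.2 14.6
80 8 109.7 -7.2 13.5
84 30 108.7 -9.7 14.9
88 29 109.0 -10.2 14.0
92 32 108.6 -9.9 14.8
112 17 111.2 -10.0 14.4
116 27 111.2 -10.4 14.0
120 30 111.9 -9.9 14.7
124 32 111.8 -10.7 14.0
128 30 112.1 -10.4 14.7
132 31 111.9 -10.8 14.2
136 15 111.9 -10.3 14.7
handle 121 [[-17.5, -167.5, 90.8], [-12.4, -146.5, 94.8], [-6.0, -128.9, 99.0]]
((-11.570856094360352, -147.9834747314453), (12.042208671569824, 40.5821533203125), 0.016535088419914246)
scene ways x pct [-28.2 -25.6  20.9  48.6  52.1] n 979
{-50: 0, -46: 0, -42: 0, -38: 0, -34: 1, -30: 37, -26: 57, -22: 69, -18: 55, -14: 61, -10: 81, -6: 8, -2: 1, 2: 1, 6: 2, 10: 3, 14: 3, 18: 56, 22: 75, 26: 74, 30: 59, 34: 79, 38: 72, 42: 4, 46: 0}
-90 162 [-27.1  40.5]
-70 184 [-27.6  40.5]
-50 184 [-27.   40.1]
-30 182 [-27.8  40.1]
-10 86 [-27.5  40.6]
{65: 1, 68: 1, 71: 2, 74: 1, 86: 21, 89: 15, 92: 16, 95: 16, 98: 6, 116: 15, 119: 16, 122: 16, 125: 16, 128: 16, 131: 16, 134: 15, 137: 14, 140: 11}
84 13 109.9 -10.0 12.7
88 23 110.4 -8.3 14.0
92 21 110.4 -8.6 13.7
96 17 110.0 -11.3 14.7
116 20 112.7 -10.2 14.1
120 22 113.4 -11.8 12.5
124 21 113.5 -8.8 12.0
128 21 112.7 -8.1 14.9
132 21 112.8 -9.2 13.3
136 19 114.3 -7.1 12.8
140 11 113.4 -9.9 14.3
handle 192 [[-15.8, -167.4, 86.8], [-7.0, -146.0, 94.5], [-2.9, -124.9, 98.3]]
((-9.634242057800293, -146.2843780517578), (15.795187950134277, 44.9398307800293), 1.9167250394821167)
```

```bash
cat >> h.py <<'E'
a=np.radians(76.3); EY=np.array([np.cos(a),np.sin(a),0]); EX=np.array([EY[1],-EY[0],0])
O=np.array([.5654,-.137,0])+.0062*EX   # local frame: x=0 on the screw axis
def loc(x,y,z): return O+(x*EX+y*EY)/1000+np.array([0,0,z/1000])
def tolocal(p): d=np.asarray(p)-O; return np.array([d@EX,d@EY,d[2]])*1000
def plan(grasp,yawdeg,s=None):
    "offset (cm, tool axes now) and turn (deg) to put the grasp point there, tool down"
    s=s or get_state(); y=s["ee_rot"][2]; d=np.asarray(grasp)+[0,0,.159]-s["eef_pos"]
    tx=np.array([np.cos(y),np.sin(y),0]); ty=np.array([np.sin(y),-np.cos(y),0])
    t=-(yawdeg-np.degrees(y)); return np.round([d@tx*100,d@ty*100,-d[2]*100],2).tolist(), round((t+180)%360-180,2)
E
python3 - <<'E'
from h import *
print(loc(-18,-153,89),plan(loc(-18,-153,160),-103.7),plan(loc(-18,-153,89),-103.7))
E
```

```text
[ 0.51769948 -0.28285233  0.089     ] ([-40.94, 25.01, 8.48], np.float64(-58.9)) ([-40.94, 25.01, 15.58], np.float64(-58.9))
```

Call:
send_rows([
  {"offset": [-40.9,25.0,5],"turn": -58.9},
  {"offset": [-40.9,25.0,5],"turn": -58.9},
  {"offset": [-40.9,25.0,5],"turn": -58.9},
  {"offset": [-40.9,25.0,5],"turn": -58.9},
  {"offset": [-40.9,25.0,5],"turn": -58.9},
  {"offset": [-40.9,25.0,5],"turn": -58.9},
  {"offset": [-40.9,25.0,5],"turn": -58.9},
  {"offset": [-40.9,25.0,5],"turn": -58.9},
], hand=1, squeeze=15)

```text
t: 0.9
eef_pos: [0.4647, -0.3427, 0.3629]
ee_rot: [3.141, 0.0, -1.805]
force: [0.6, -1.7, -0.5]
width: 0.0875
```

```bash
python3 - <<'E'
from h import *
s=get_state();print(s["t"],s["eef_pos"],s["ee_rot"],plan(loc(-18,-153,160),-103.7),plan(loc(-18,-153,89),-103.7))
E
```

```text
0.9 [ 0.46465707 -0.34270843  0.36290997] [ 3.14148896e+00  7.21005562e-05 -1.80520440e+00] ([-7.05, -3.77, 4.39], np.float64(0.27)) ([-7.05, -3.77, 11.49], np.float64(0.27))
```

Call:
send_rows([
  {"offset": [-4,-3,3]},
  {"offset": [-4,-3,3]},
  {"offset": [-4,-3,3]},
  {"offset": [-4,-3,3]},
])

```text
validation failed for argument at $.mo...
```

```bash
python3 - <<'E'
from h import *
s=get_state();print(s["t"],s["eef_pos"],np.degrees(s["ee_rot"]),plan(loc(-18,-153,160),-103.7),plan(loc(-18,-153,89),-103.7))
f=grab_frame("wrist"); cv2.imwrite("pics/w1.png",f["frame"]); P=pts(f); im=f["frame"]
L=(P-O); x=L@EX*1000; y=L@EY*1000; z=P[...,2]*1000
m=(im.max(2)<60)&(z>40)&(z<110)&(abs(x)<45)&(y<-110)&(y>-220)
X=np.stack([x[m],y[m],z[m]],1); print(len(X)); 
if len(X): print(np.percentile(X,[2,50,98],axis=0).round(1)); print(cv2.minAreaRect(X[:,:2].astype(np.float32)))
E
```

```text
0.9 [ 0.46465707 -0.34270843  0.36290997] [ 1.79994059e+02  4.13105757e-03 -1.03430593e+02] ([-7.05, -3.77, 4.39], np.float64(0.27)) ([-7.05, -3.77, 11.49], np.float64(0.27))
520
[[ -23.  -173.4   85.9]
 [ -16.9 -138.8   95. ]
 [  -9.4 -125.9   97. ]]
((-18.767427444458008, -147.93133544921875), (50.71992492675781, 26.928071975708008), 73.135498046875)
```

View pics/w1.png

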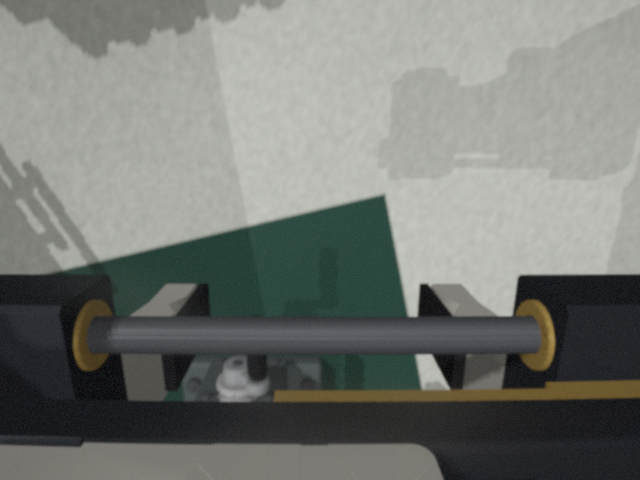

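The wrist view shows the handle just behind the gripper's guide rod, near (258,345). It lies at about x -17 mm from the axis and 95 mm high, which agrees with the other views. The refused call was missing "turn", so I resend it.

Call:
send_rows([
  {"offset": [-4,-3,3],"turn": 0},
  {"offset": [-4,-3,3],"turn": 0},
  {"offset": [-4,-3,3],"turn": 0},
  {"offset": [-4,-3,3],"turn": 0},
])

```text
t: 1.35
eef_pos: [0.5021, -0.3131, 0.3333]
ee_rot: [3.141, -0.0, -1.81]
force: [-0.2, -0.4, 1.5]
width: 0.0877
```

```bash
python3 - <<'E'
from h import *
s=get_state();print(s["t"],s["eef_pos"],np.degrees(s["ee_rot"]),plan(loc(-18,-153,160),-103.7),plan(loc(-18,-153,89),-103.7))
E
```

```text
1.35 [ 0.50211927 -0.3130892   0.33326542] [ 1.79972465e+02 -1.35338764e-02 -1.03682682e+02] ([-3.31, -0.8, 1.43], np.float64(0.02)) ([-3.31, -0.8, 8.53], np.float64(0.02))
```

Call:
send_rows([
  {"offset": [-3.3,-0.8,1.4],"turn": 0},
  {"offset": [-3.3,-0.8,5],"turn": 0},
  {"offset": [-3.3,-0.8,8.5],"turn": 0},
  {"offset": [-3.3,-0.8,8.5],"turn": 0},
  {"offset": [-3.3,-0.8,8.5],"turn": 0},
])

```text
t: 1.85
eef_pos: [0.5177, -0.2836, 0.2491]
ee_rot: [3.141, -0.001, -1.811]
force: [0.3, 0.1, 0.3]
width: 0.0875
```

Call:
send_rows([
  {"offset": [0,0,0],"turn": 0},
  {"offset": [0,0,0],"turn": 0},
  {"offset": [0,0,0],"turn": 0},
  {"offset": [0,0,0],"turn": 0},
  {"offset": [0,0,0],"turn": 0},
  {"offset": [0,0,0],"turn": 0},
], hand=-1, squeeze=15)

```text
t: 2.45
eef_pos: [0.518, -0.2826, 0.2483]
ee_rot: [-3.141, 0.0, -1.81]
force: [0.0, -0.7, 0.8]
width: 0.0447
```

```bash
python3 - <<'E'
from h import *
s=get_state();print(s["t"],tolocal(s["eef_pos"]-np.array([0,0,.159])),np.degrees(s["ee_rot"]),s["force"]@EX,s["force"]@EY,s["force"][2],s["width"])
E
```

```text
2.45 [ -17.81496756 -152.66739859   89.30873185] [-1.79990922e+02  1.93216446e-04 -1.03689229e+02] 0.190926047508955 -0.6604450723247006 0.8438682666848631 0.04468443237366012
```

Call:
send_rows([
  {"offset": [0,0,0],"turn": 0},
  {"offset": [0,0,0],"turn": 0},
  {"offset": [0,0,0],"turn": 0},
  {"offset": [0,0,0],"turn": 0},
  {"offset": [0,0,0],"turn": 0},
])

```text
t: 2.95
eef_pos: [0.5183, -0.2827, 0.2483]
ee_rot: [-3.141, -0.0, -1.81]
force: [1.7, 0.2, -1.3]
width: 0.0134
```

```bash
python3 - <<'E'
from h import *
s=get_state();print(s["t"],tolocal(s["eef_pos"]-np.array([0,0,.159])),s["force"]@EX,s["force"]@EY,s["force"][2],s["width"])
th=45
for c in range(4):
    t0=np.radians(th); 
    for i in range(1,9):
        t=np.radians(th+22.5*i); print([0,round(2.5*(np.sin(t)-np.sin(t0)),2),round(-2.5*(np.cos(t)-np.cos(t0)),2)],end=" ")
    th+=180; print()
E
```

```text
2.95 [ -17.4493194  -152.69604797   89.25555549] 1.6388679870144476 0.6519143559782521 -1.3177253269911933 0.013423529577944598
[0, np.float64(0.54), np.float64(0.81)] [0, np.float64(0.73), np.float64(1.77)] [0, np.float64(0.54), np.float64(2.72)] [0, np.float64(0.0), np.float64(3.54)] [0, np.float64(-0.81), np.float64(4.08)] [0, np.float64(-1.77), np.float64(4.27)] [0, np.float64(-2.72), np.float64(4.08)] [0, np.float64(-3.54), np.float64(3.54)] 
[0, np.float64(-0.54), np.float64(-0.81)] [0, np.float64(-0.73), np.float64(-1.77)] [0, np.float64(-0.54), np.float64(-2.72)] [0, np.float64(-0.0), np.float64(-3.54)] [0, np.float64(0.81), np.float64(-4.08)] [0, np.float64(1.77), np.float64(-4.27)] [0, np.float64(2.72), np.float64(-4.08)] [0, np.float64(3.54), np.float64(-3.54)] 
[0, np.float64(0.54), np.float64(0.81)] [0, np.float64(0.73), np.float64(1.77)] [0, np.float64(0.54), np.float64(2.72)] [0, np.float64(-0.0), np.float64(3.54)] [0, np.float64(-0.81), np.float64(4.08)] [0, np.float64(-1.77), np.float64(4.27)] [0, np.float64(-2.72), np.float64(4.08)] [0, np.float64(-3.54), np.float64(3.54)] 
[0, np.float64(-0.54), np.float64(-0.81)] [0, np.float64(-0.73), np.float64(-1.77)] [0, np.float64(-0.54), np.float64(-2.72)] [0, np.float64(0.0), np.float64(-3.54)] [0, np.float64(0.81), np.float64(-4.08)] [0, np.float64(1.77), np.float64(-4.27)] [0, np.float64(2.72), np.float64(-4.08)] [0, np.float64(3.54), np.float64(-3.54)]
```

Call:
send_rows([
  {"offset": [0,0.54,0.81],"turn": 0},
  {"offset": [0,0.73,1.77],"turn": 0},
  {"offset": [0,0.54,2.72],"turn": 0},
  {"offset": [0,0,3.54],"turn": 0},
])

```text
t: 3.35
eef_pos: [0.5189, -0.2828, 0.2127]
ee_rot: [-3.139, -0.0, -1.809]
force: [5.4, 0.5, 9.5]
width: 0.0138
```

```bash
cat > st.py <<'E'
from h import *
s=get_state();print(s["t"],tolocal(s["eef_pos"]-np.array([0,0,.159])).round(2),"F",np.round([s["force"]@EX,s["force"]@EY,s["force"][2]],2),s["width"])
E
python3 st.py
```

```text
3.35 [ -16.88 -152.64   53.72] F [5.1  1.71 9.5 ] 0.013769982478200913
```

Call:
send_rows([
  {"offset": [0,-0.81,0.54],"turn": 0},
  {"offset": [0,-1.77,0.73],"turn": 0},
  {"offset": [0,-2.72,0.54],"turn": 0},
  {"offset": [0,-3.54,0],"turn": 0},
])

```text
t: 3.75
eef_pos: [0.5512, -0.2907, 0.2107]
ee_rot: [3.135, 0.0, -1.81]
force: [-1.7, -0.6, -5.2]
width: 0.0136
```

```bash
python3 st.py
```

```text
3.75 [  16.45 -152.69   51.75] F [-1.51 -1.02 -5.25] 0.013559471278104786
```

Call:
send_rows([
  {"offset": [0,-0.54,-0.81],"turn": 0},
  {"offset": [0,-0.73,-1.77],"turn": 0},
  {"offset": [0,-0.54,-2.72],"turn": 0},
  {"offset": [0,0,-3.54],"turn": 0},
])

```text
t: 4.15
eef_pos: [0.553, -0.2911, 0.249]
ee_rot: [-3.14, -0.0, -1.81]
force: [2.1, -0.6, -3.3]
width: 0.0137
```

```bash
python3 st.py
```

```text
4.15 [  18.25 -152.63   90.  ] F [ 2.22 -0.05 -3.34] 0.013688404759419437
```

Call:
send_rows([
  {"offset": [0,0.81,-0.54],"turn": 0},
  {"offset": [0,1.77,-0.73],"turn": 0},
  {"offset": [0,2.72,-0.54],"turn": 0},
  {"offset": [0,3.54,0],"turn": 0},
])

```text
t: 4.55
eef_pos: [0.5177, -0.2825, 0.2485]
ee_rot: [-3.138, 0.0, -1.81]
force: [10.7, -2.5, -6.9]
width: 0.014
```

```bash
python3 st.py; python3 - <<'E'
from h import *
f=grab_frame("top"); cv2.imwrite("pics/top2.png",f["frame"][210:320,305:505])
P=pts(f); L=P-O; x=L@EX*1000; y=L@EY*1000; z=P[...,2]*1000
m=(z>104)&(z<116)&(abs(x)<13)&(y>20)&(y<190)
h,e=np.histogram(y[m],np.arange(20,145,2)); print({int(k):int(v) for k,v in zip(e,h) if v})
E
```

```text
4.55 [ -18.12 -152.64   89.52] F [10.94  0.14 -6.9 ] 0.014021576894701899
{114: 16, 116: 15, 118: 14, 120: 17, 122: 15, 124: 16, 126: 14, 128: 16, 130: 15, 132: 15, 134: 16, 136: 14}
```

Call:
send_rows([
  {"offset": [0,0.49,0.81],"turn": 0},
  {"offset": [0,0.68,1.77],"turn": 0},
  {"offset": [0,0.49,2.72],"turn": 0},
  {"offset": [0,-0.05,3.54],"turn": 0},
  {"offset": [0,-0.86,4.08],"turn": 0},
  {"offset": [0,-1.82,4.27],"turn": 0},
  {"offset": [0,-2.77,4.08],"turn": 0},
  {"offset": [0,-3.59,3.54],"turn": 0},
])

```text
t: 5.4
eef_pos: [0.551, -0.2907, 0.2106]
ee_rot: [3.134, 0.0, -1.811]
force: [-0.8, 0.6, -6.5]
width: 0.0137
```

```bash
python3 st.py
```

```text
5.4 [  16.18 -152.79   51.56] F [-0.93  0.39 -6.54] 0.013668876482287054
```

Call:
send_rows([
  {"offset": [0,-0.54,-0.81],"turn": 0},
  {"offset": [0,-0.73,-1.77],"turn": 0},
  {"offset": [0,-0.54,-2.72],"turn": 0},
  {"offset": [0,0,-3.54],"turn": 0},
  {"offset": [0,0,-3.54],"turn": 0},
])

```text
t: 5.9
eef_pos: [0.5524, -0.2911, 0.2494]
ee_rot: [-3.141, 0.0, -1.81]
force: [1.5, -0.6, 2.8]
width: 0.0138
```

```bash
python3 st.py
```

```text
5.9 [  17.7  -152.76   90.36] F [ 1.6  -0.18  2.83] 0.013819425572277104
```

Call:
send_rows([
  {"offset": [0,0,0],"turn": 0},
  {"offset": [0,0,0],"turn": 0},
  {"offset": [0,0,-5],"turn": 0},
  {"offset": [0,0,-10],"turn": 0},
  {"offset": [-5,0,-13],"turn": 8},
  {"offset": [-10,0,-13],"turn": 17.9},
  {"offset": [-15,0,-13],"turn": 17.9},
  {"offset": [-20,0,-13],"turn": 17.9},
], hand=0.6)

```text
t: 6.7
eef_pos: [0.5974, -0.1054, 0.3781]
ee_rot: [3.141, -0.0, -2.125]
force: [0.6, -0.3, 0.8]
width: 0.0687
```

```bash
python3 st.py; python3 - <<'E'
from h import *
print(plan([.554,.2557,.12],-121.6))
E
```

```text
6.7 [ 17.42  38.32 219.14] F [ 0.67 -0.11  0.77] 0.06874488577694263
([-28.43, 22.68, 9.91], np.float64(-0.13))
```

Call:
send_rows([
  {"offset": [-27.5,22.4,0],"turn": 0},
  {"offset": [-27.5,22.4,2],"turn": 0},
  {"offset": [-27.5,22.4,4],"turn": 0},
  {"offset": [-27.5,22.4,6],"turn": 0},
  {"offset": [-27.5,22.4,6],"turn": 0},
  {"offset": [-27.5,22.4,6],"turn": 0},
  {"offset": [-27.5,22.4,6],"turn": 0},
  {"offset": [-27.5,22.4,6],"turn": 0},
])

```text
t: 7.5
eef_pos: [0.5497, 0.2485, 0.3159]
ee_rot: [3.14, -0.003, -2.119]
force: [-0.2, 0.2, -0.3]
width: 0.0697
```

Call:
send_rows([
  {"offset": [0,0,0],"turn": 0},
  {"offset": [0,0,0],"turn": 0},
])

```text
t: 7.7
eef_pos: [0.5508, 0.2443, 0.3177]
ee_rot: [3.141, -0.001, -2.122]
force: [-0.2, -0.4, 0.3]
width: 0.0703
```

```bash
python3 st.py; python3 - <<'E'
from h import *
print(plan([.554,.2557,.024],-121.6))
f=grab_frame("top"); cv2.imwrite("pics/top3.png",f["frame"])
P=pts(f); L=P-O; x=L@EX*1000; y=L@EY*1000; z=P[...,2]*1000
m=(z>104)&(z<116)&(abs(x)<13)&(y>20)&(y<190)
h,e=np.histogram(y[m],np.arange(20,145,2)); print({int(k):int(v) for k,v in zip(e,h) if v})
im=f["frame"]
m=(im.max(2)<60)&(z>40)&(z<110)&(abs(x)<45)&(y<-110)&(y>-220)
print("handle",np.median(x[m]),np.median(z[m]))
w=grab_frame("wrist"); cv2.imwrite("pics/w3.png",w["frame"]); f=w
P=pts(w); z=P[...,2]
m=((z>.032)&(z<.041)&(abs(P[...,0]-.554)<.045)&(abs(P[...,1]-.256)<.045)); X=P[m]
if len(X)>20: print(len(X),cv2.minAreaRect((X[:,:2]*1000).astype(np.float32)))
E
```

```text
7.7 [-110.67  367.02  158.74] F [-0.11 -0.42  0.3 ] 0.07027628862762617
([-1.14, 0.33, 13.47], np.float64(0.03))
{24: 1, 26: 1, 28: 1, 34: 1, 48: 9, 50: 16, 52: 13, 54: 17, 56: 15, 58: 14, 60: 16, 62: 4, 114: 16, 116: 15, 118: 14, 120: 16, 122: 15, 124: 16, 126: 16, 128: 16, 130: 15, 132: 15, 134: 15, 136: 16}
handle 15.11457567474627 95.07529477254405
2910 ((554.4566650390625, 254.7687530517578), (30.460954666137695, 45.92103576660156), 57.273738861083984)
```

View pics/w3.png

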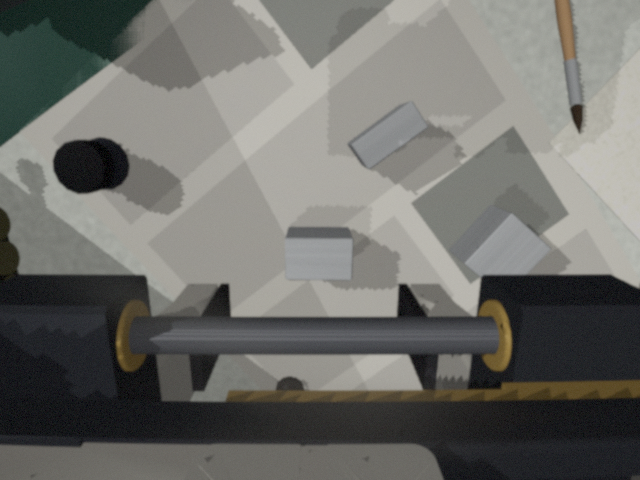

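The wrist view shows the 30 mm block at (319,253), square to the jaws and between them, with the 20 mm block at (388,135) and the 40 mm block at (508,245) well clear. The top view gives a nose-to-stop gap of about 51 mm.

Call:
send_rows([
  {"offset": [-1.1,0.3,3],"turn": 0.4},
  {"offset": [-1.1,0.3,7],"turn": 0.4},
  {"offset": [-1.1,0.3,11],"turn": 0.4},
  {"offset": [-1.1,0.3,13.4],"turn": 0.4},
  {"offset": [-1.1,0.3,13.4],"turn": 0.4},
  {"offset": [-1.1,0.3,13.4],"turn": 0.4},
])

```text
t: 8.4
eef_pos: [0.5548, 0.2549, 0.1849]
ee_rot: [-3.141, -0.0, -2.13]
force: [0.3, -0.2, 0.4]
width: 0.0704
```

Call:
send_rows([
  {"offset": [0,0,0],"turn": 0},
  {"offset": [0,0,0],"turn": 0},
  {"offset": [0,0,0],"turn": 0},
  {"offset": [0,0,0],"turn": 0},
  {"offset": [0,0,0],"turn": 0},
  {"offset": [0,0,0],"turn": 0},
], hand=-1, squeeze=30)

```text
t: 9.0
eef_pos: [0.5544, 0.2559, 0.1852]
ee_rot: [-3.141, 0.001, -2.129]
force: [-1.9, -0.5, 7.7]
width: 0.0461
```

```bash
python3 st.py; python3 - <<'E'
from h import *
s=get_state(); print(s["eef_pos"],np.degrees(s["ee_rot"]))
E
```

```text
9.0 [-109.97  379.15   26.16] F [-1.76 -0.96  7.68] 0.046082252505601974
[0.55437498 0.25593858 0.18516066] [-1.79968809e+02  6.02638040e-02 -1.21970009e+02]
```

Call:
send_rows([
  {"offset": [0,0,-4],"turn": 0},
  {"offset": [0,0,-8],"turn": 0},
  {"offset": [0,0,-12],"turn": 0},
  {"offset": [0,0,-15.5],"turn": 0},
  {"offset": [0,0,-15.5],"turn": 0},
  {"offset": [0,0,-15.5],"turn": 0},
])

```text
t: 9.6
eef_pos: [0.5538, 0.2556, 0.3394]
ee_rot: [3.141, 0.001, -2.129]
force: [-1.1, 0.2, -4.6]
width: 0.0452
```

```bash
python3 st.py; python3 - <<'E'
from h import *
print(plan(loc(0.3,97,180),-103.7))
E
```

```text
9.6 [-110.46  378.67  180.39] F [-1.1  -0.11 -4.58] 0.045246140374721314
([23.26, -19.36, 0.04], np.float64(-18.31))
```

Call:
send_rows([
  {"offset": [3.3,-2.8,0],"turn": -3},
  {"offset": [6.6,-5.5,0],"turn": -7},
  {"offset": [9.9,-8.3,0],"turn": -12},
  {"offset": [13.3,-11.0,0],"turn": -16},
  {"offset": [16.6,-13.8,0],"turn": -18.3},
  {"offset": [19.9,-16.6,0],"turn": -18.3},
  {"offset": [22,-18.4,0],"turn": -18.3},
  {"offset": [23.2,-19.3,0],"turn": -18.3},
])

```text
t: 10.4
eef_pos: [0.5944, -0.0456, 0.3367]
ee_rot: [3.138, -0.002, -1.812]
force: [-0.5, -0.2, -2.8]
width: 0.0464
```

Call:
send_rows([
  {"offset": [0,0,0],"turn": 0},
  {"offset": [0,0,0],"turn": 0},
])

```text
t: 10.6
eef_pos: [0.5946, -0.0431, 0.3378]
ee_rot: [3.139, -0.001, -1.811]
force: [0.2, 0.5, -3.2]
width: 0.0458
```

```bash
python3 st.py; python3 - <<'E'
from h import *
print(plan(loc(0.3,97,112),-103.7)); s=get_state(); print(np.degrees(s["ee_rot"]))
f=grab_frame("scene"); cv2.imwrite("pics/s4.png",f["frame"][180:330,140:340].repeat(3,0).repeat(3,1))
E
```

```text
10.6 [-4.0000e-02  9.8110e+01  1.7879e+02] F [ 0.07  0.56 -3.18] 0.045762224713128824
([0.11, -0.03, 6.68], np.float64(-0.04))
[ 1.79875948e+02 -3.40840739e-02 -1.03737233e+02]
```

View pics/s4.png

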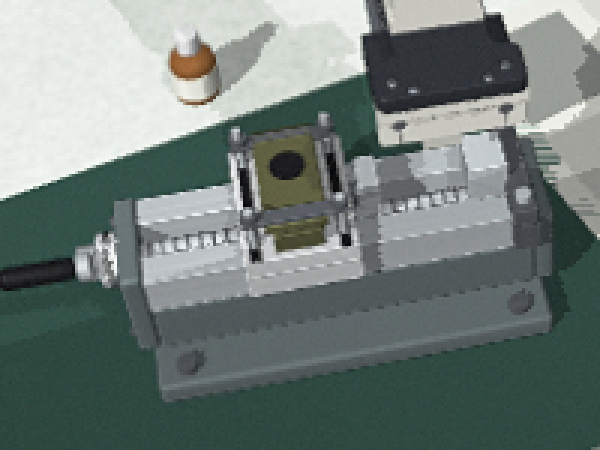

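The scene crop shows the gripper body at (450,95) hiding the block, and an open clear gap between the nose at (370,175) and the stop at (485,165).

Call:
send_rows([
  {"offset": [0.1,0,2],"turn": 0},
  {"offset": [0.1,0,4],"turn": 0},
  {"offset": [0.1,0,5.5],"turn": 0},
  {"offset": [0.1,0,6.5],"turn": 0},
  {"offset": [0.1,0,6.7],"turn": 0},
  {"offset": [0.1,0,6.7],"turn": 0},
  {"offset": [0.1,0,6.7],"turn": 0},
])

```text
t: 11.35
eef_pos: [0.5951, -0.0439, 0.273]
ee_rot: [-3.14, 0.0, -1.809]
force: [0.0, -0.2, -3.3]
width: 0.0457
```

```bash
python3 st.py
```

```text
11.35 [  0.64  97.47 113.96] F [ 0.08 -0.19 -3.3 ] 0.045711424769325056
```

Call:
send_rows([
  {"offset": [0,0,0.05],"turn": 0},
  {"offset": [0,0,0.1],"turn": 0},
  {"offset": [0,0,0.1],"turn": 0},
  {"offset": [0,0,0.1],"turn": 0},
])

```text
t: 11.75
eef_pos: [0.5947, -0.0444, 0.2713]
ee_rot: [-3.141, 0.0, -1.81]
force: [0.2, -0.7, -3.9]
width: 0.046
```

```bash
python3 st.py
```

```text
11.75 [  0.35  96.94 112.33] F [ 0.36 -0.64 -3.91] 0.04603562243820755
```

Call:
send_rows([
  {"offset": [0,0,0.08],"turn": 0},
  {"offset": [0,0,0.16],"turn": 0},
  {"offset": [0,0,0.16],"turn": 0},
  {"offset": [0,0,0.16],"turn": 0},
])

```text
t: 12.15
eef_pos: [0.5947, -0.0443, 0.2694]
ee_rot: [3.141, -0.0, -1.81]
force: [-0.2, 0.7, -2.9]
width: 0.0461
```

```bash
python3 st.py
```

```text
12.15 [  0.31  97.01 110.44] F [-0.4  0.6 -2.9] 0.046053777340823186
```

Call:
send_rows([
  {"offset": [0,0,0.05],"turn": 0},
  {"offset": [0,0,0.05],"turn": 0},
  {"offset": [0,0,0.05],"turn": 0},
])

```text
t: 12.45
eef_pos: [0.5948, -0.0443, 0.2692]
ee_rot: [-3.141, 0.0, -1.81]
force: [0.3, 0.1, -1.5]
width: 0.0463
```

```bash
python3 st.py
```

```text
12.45 [  0.38  97.04 110.2 ] F [ 0.23  0.21 -1.5 ] 0.04627498360806298
```

Call:
send_rows([
  {"offset": [0,0,0.05],"turn": 0},
  {"offset": [-0.1,0,0.05],"turn": 0},
  {"offset": [-0.1,0,0.05],"turn": 0},
])

```text
t: 12.75
eef_pos: [0.595, -0.0436, 0.2691]
ee_rot: [-3.141, -0.001, -1.81]
force: [-2.6, -3.3, 6.0]
width: 0.0459
```

```bash
python3 st.py
```

```text
12.75 [  0.45  97.75 110.15] F [-1.75 -3.87  6.  ] 0.04585493198206867
```

Call:
send_rows([
  {"offset": [-0.06,0,0],"turn": 0},
  {"offset": [-0.1,0,0],"turn": 0},
  {"offset": [-0.1,0,0],"turn": 0},
])

```text
t: 13.05
eef_pos: [0.5953, -0.0429, 0.2691]
ee_rot: [-3.141, -0.001, -1.81]
force: [-2.6, -4.3, 5.0]
width: 0.0457
```

```bash
python3 st.py
```

```text
13.05 [  0.55  98.55 110.15] F [-1.54 -4.77  5.02] 0.04574996893354818
```

Call:
send_rows([
  {"offset": [-0.05,0,-0.02],"turn": 0},
  {"offset": [-0.1,0,-0.02],"turn": 0},
  {"offset": [-0.1,0,-0.02],"turn": 0},
])

```text
t: 13.35
eef_pos: [0.5956, -0.0416, 0.2691]
ee_rot: [-3.141, -0.0, -1.81]
force: [-2.0, -5.0, 5.8]
width: 0.0459
```

```bash
python3 st.py
```

```text
13.35 [  0.59  99.83 110.14] F [-0.76 -5.35  5.83] 0.04586583520545598
```

Call:
send_rows([
  {"offset": [-0.05,0,0],"turn": 0},
  {"offset": [-0.05,0,0],"turn": 0},
  {"offset": [-0.05,0,0],"turn": 0},
])

```text
t: 13.65
eef_pos: [0.5958, -0.0413, 0.2692]
ee_rot: [-3.141, -0.001, -1.81]
force: [-1.3, -5.4, 5.1]
width: 0.0458
```

```bash
python3 st.py
```

```text
13.65 [  0.62 100.18 110.17] F [ 0.06 -5.58  5.13] 0.04575254265263122
```

Call:
send_rows([
  {"offset": [-0.05,0,0],"turn": 0},
  {"offset": [-0.1,0,0],"turn": 0},
  {"offset": [-0.1,0,0],"turn": 0},
])

```text
t: 13.95
eef_pos: [0.5958, -0.041, 0.2692]
ee_rot: [-3.141, -0.002, -1.81]
force: [0.4, -11.2, 5.7]
width: 0.0459
```

```bash
python3 st.py
```

```text
13.95 [  0.64 100.43 110.15] F [  3.03 -10.78   5.7 ] 0.045931509753711366
```

Call:
send_rows([
  {"offset": [-0.05,0,0],"turn": 0},
  {"offset": [-0.05,0,0],"turn": 0},
  {"offset": [-0.05,0,0],"turn": 0},
])

```text
t: 14.25
eef_pos: [0.5959, -0.041, 0.2692]
ee_rot: [-3.142, -0.002, -1.81]
force: [-0.3, -13.1, 4.9]
width: 0.0456
```

```bash
python3 st.py
```

```text
14.25 [  0.66 100.53 110.16] F [  2.86 -12.8    4.92] 0.045573150668780975
```

Call:
send_rows([
  {"offset": [0.05,0,0],"turn": 0},
  {"offset": [0.05,0,0],"turn": 0},
  {"offset": [0.05,0,0],"turn": 0},
  {"offset": [0.05,0,0],"turn": 0},
  {"offset": [0.05,0,-0.5],"turn": 0},
  {"offset": [0.05,0,-3],"turn": 0},
  {"offset": [0.05,0,-8],"turn": 0},
  {"offset": [0.05,0,-8],"turn": 0},
], hand=0.6)

```text
t: 15.05
eef_pos: [0.5979, -0.0397, 0.3559]
ee_rot: [-3.131, 0.003, -1.808]
force: [0.7, -0.1, 0.5]
width: 0.0698
```

```bash
python3 st.py; python3 - <<'E'
from h import *
print(plan(loc(17.7,-153,180),-103.7),plan(loc(17.7,-153,89.5),-103.7))
E
```

```text
15.05 [  2.28 102.26 196.93] F [0.73 0.04 0.51] 0.06975055829403407
([25.53, -1.5, 1.69], np.float64(0.1)) ([25.53, -1.5, 10.74], np.float64(0.1))
```

Call:
send_rows([
  {"offset": [5,-0.3,0],"turn": 0},
  {"offset": [10,-0.6,0],"turn": 0},
  {"offset": [15,-0.9,0],"turn": 0},
  {"offset": [20,-1.2,0],"turn": 0},
  {"offset": [25,-1.5,0],"turn": 0},
  {"offset": [25.5,-1.5,1],"turn": 0},
  {"offset": [25.5,-1.5,1],"turn": 0},
  {"offset": [25.5,-1.5,1],"turn": 0},
])

```text
t: 15.85
eef_pos: [0.5501, -0.2907, 0.3387]
ee_rot: [3.141, 0.0, -1.81]
force: [-0.4, -0.2, -0.1]
width: 0.0701
```

```bash
python3 st.py; python3 - <<'E'
from h import *
print(plan(loc(17.7,-153,89.5),-103.7))
f=grab_frame("top"); im=f["frame"]; cv2.imwrite("pics/top5.png",cv2.resize(im[200:310,305:505],None,fx=4,fy=4,interpolation=cv2.INTER_CUBIC))
P=pts(f); L=P-O; x=L@EX*1000; y=L@EY*1000; z=P[...,2]*1000
m=(z>104)&(z<116)&(abs(x)<13)&(y>20)&(y<140)
h,e=np.histogram(y[m],np.arange(20,145,3)); print({int(k):int(v) for k,v in zip(e,h) if v})
m=(z>116.5)&(z<124)&(abs(x)<40)&(y>75)&(y<125)
X=np.stack([x[m],y[m]],1).astype(np.float32); print(len(X),cv2.minAreaRect(X) if len(X)>5 else 0)
E
```

```text
15.85 [  15.31 -153.01  179.73] F [-0.37 -0.25 -0.1 ] 0.0700969771157266
([-0.0, -0.24, 9.02], np.float64(0.0))
{89: 2, 101: 1, 113: 17, 116: 23, 119: 24, 122: 23, 125: 21, 128: 23, 131: 24, 134: 24, 137: 7}
403 ((-0.9269084930419922, 103.64775085449219), (38.92502975463867, 46.53303146362305), 89.58162689208984)
```

View pics/top5.png

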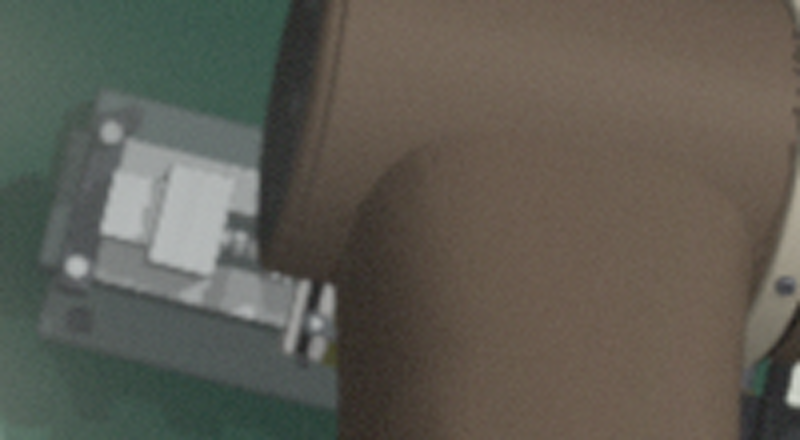

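The top crop shows the block at (193,218), standing square across both ways with its broad face on the stop.

Call:
send_rows([
  {"offset": [0,-0.2,3],"turn": 0},
  {"offset": [0,-0.2,6],"turn": 0},
  {"offset": [0,-0.2,9],"turn": 0},
  {"offset": [0,-0.2,9],"turn": 0},
  {"offset": [0,-0.2,9],"turn": 0},
])

```text
t: 16.4
eef_pos: [0.5528, -0.2907, 0.2495]
ee_rot: [3.141, -0.0, -1.808]
force: [-0.3, -0.6, 0.1]
width: 0.0698
```

Call:
send_rows([
  {"offset": [0,0,0],"turn": 0},
  {"offset": [0,0,0],"turn": 0},
  {"offset": [0,0,0],"turn": 0},
  {"offset": [0,0,0],"turn": 0},
  {"offset": [0,0,0],"turn": 0},
  {"offset": [0,0,0],"turn": 0},
  {"offset": [0,0,0],"turn": 0},
  {"offset": [0,0,0],"turn": 0},
], hand=-1, squeeze=15)

```text
t: 17.2
eef_pos: [0.5521, -0.2918, 0.2488]
ee_rot: [-3.141, -0.0, -1.81]
force: [0.6, 0.6, 1.5]
width: 0.0136
```

```bash
python3 st.py
```

```text
17.2 [  17.58 -153.54   89.8 ] F [0.41 0.74 1.53] 0.013633009915746596
```

Call:
send_rows([
  {"offset": [0,-0.54,0.81],"turn": 0},
  {"offset": [0,-0.73,1.77],"turn": 0},
  {"offset": [0,-0.54,2.72],"turn": 0},
  {"offset": [0,0,3.54],"turn": 0},
  {"offset": [0,0.81,4.08],"turn": 0},
  {"offset": [0,1.77,4.27],"turn": 0},
  {"offset": [0,2.72,4.08],"turn": 0},
  {"offset": [0,3.54,3.54],"turn": 0},
])

```text
t: 18.0
eef_pos: [0.5171, -0.2833, 0.2137]
ee_rot: [-3.141, -0.0, -1.81]
force: [6.3, -3.8, 2.0]
width: 0.0136
```

```bash
python3 st.py
```

```text
18.0 [ -18.46 -153.53   54.66] F [ 7.06 -2.21  2.03] 0.013619993933632635
```

Call:
send_rows([
  {"offset": [0,0.54,-0.81],"turn": 0},
  {"offset": [0,0.73,-1.77],"turn": 0},
  {"offset": [0,0.54,-2.72],"turn": 0},
  {"offset": [0,0,-3.54],"turn": 0},
  {"offset": [0,-0.81,-4.08],"turn": 0},
  {"offset": [0,-1.77,-4.27],"turn": 0},
  {"offset": [0,-2.72,-4.08],"turn": 0},
  {"offset": [0,-2.72,-4.08],"turn": 0},
])

```text
t: 18.8
eef_pos: [0.5445, -0.2899, 0.2544]
ee_rot: [-3.141, -0.0, -1.81]
force: [0.4, -1.9, 2.9]
width: 0.0138
```

```bash
python3 st.py;  python3 - <<'E'
from h import *
f=grab_frame("scene"); im=f["frame"]; cv2.imwrite("pics/s6.png",cv2.resize(im[200:290,220:340],None,fx=6,fy=6,interpolation=cv2.INTER_CUBIC))
P=pts(f); L=P-O; x=L@EX*1000; y=L@EY*1000; z=P[...,2]*1000
m=(z>104)&(z<125)&(abs(x)<13)&(y>50)&(y<150)
for k in range(60,140,2):
    q=m&(y>=k)&(y<k+2)
    if q.sum(): print(k,q.sum(),np.median(z[q]).round(1),end="; ")
E
```

```text
18.8 [   9.71 -153.52   95.41] F [ 0.8  -1.71  2.92] 0.013823545444488444
60 1 104.9; 66 5 107.8; 68 10 109.6; 70 11 110.2; 72 12 109.9; 74 12 111.0; 76 13 110.1; 78 12 110.0; 80 4 109.2; 86 11 113.5; 88 12 121.4; 90 11 121.7; 92 14 121.5; 94 14 121.7; 96 12 120.9; 98 10 121.9; 100 14 121.2; 102 11 121.9; 104 12 122.3; 106 10 120.7; 108 12 122.4; 110 10 121.5; 112 12 121.3; 114 11 120.9; 116 10 120.6; 118 8 114.1; 120 12 112.7; 122 12 113.1; 124 11 113.3; 126 14 113.2; 128 10 113.5; 130 14 113.8; 132 14 113.7; 134 11 112.5; 136 13 113.6; 138 13 113.5;
```

View pics/s6.png

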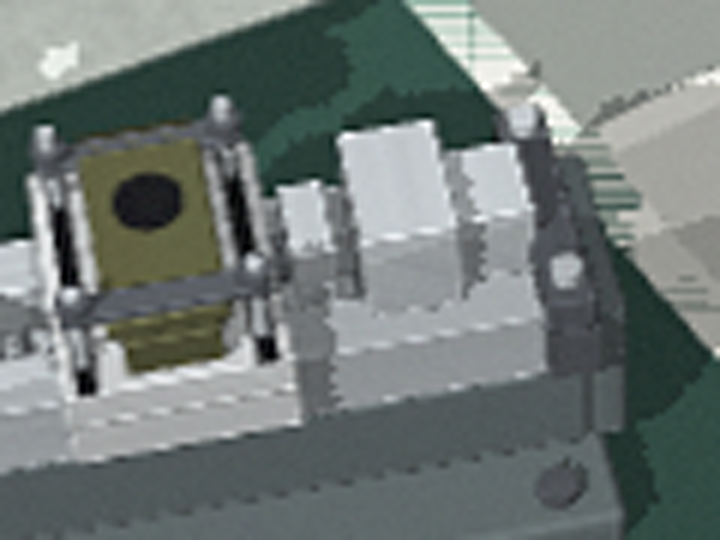

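The scene crop shows the block upright between nose (310,215) and stop (495,190), about 5 mm short of the nose.

```bash
python3 - <<'E'
import numpy as np
def g(a,steps):
    t0=np.radians(a)
    print(a,[(s,round(float(2.5*(np.sin(np.radians(a+s))-np.sin(t0))),2),round(float(-2.5*(np.cos(np.radians(a+s))-np.cos(t0))),2)) for s in steps])
g(-22.5,[-15,-30,-45,-60]); g(-82.5,[-5,-10,-15]); g(-97.5,[-2.5,-5,-7.5,-10]);g(-107.5,[-2.5,-5,-7.5,-10]);g(-117.5,[-2.5,-5,-7.5,-10]);g(-127.5,[-2.5,-5,-7.5,-10])
E
```

```text
-22.5 [(-15, -0.57, 0.33), (-30, -1.03, 0.79), (-45, -1.35, 1.35), (-60, -1.52, 1.98)]
-82.5 [(-5, -0.02, 0.22), (-10, -0.02, 0.44), (-15, 0.0, 0.65)]
-97.5 [(-2.5, 0.02, 0.11), (-5, 0.04, 0.21), (-7.5, 0.06, 0.32), (-10, 0.09, 0.43)]
-107.5 [(-2.5, 0.04, 0.1), (-5, 0.07, 0.2), (-7.5, 0.12, 0.3), (-10, 0.17, 0.4)]
-117.5 [(-2.5, 0.05, 0.1), (-5, 0.11, 0.19), (-7.5, 0.17, 0.28), (-10, 0.23, 0.37)]
-127.5 [(-2.5, 0.07, 0.09), (-5, 0.14, 0.17), (-7.5, 0.22, 0.25), (-10, 0.29, 0.32)]
```

Call:
send_rows([
  {"offset": [0,-0.57,0.29],"turn": 0},
  {"offset": [0,-1.02,0.73],"turn": 0},
  {"offset": [0,-1.35,1.34],"turn": 0},
  {"offset": [0,-1.52,1.98],"turn": 0},
  {"offset": [0,-1.52,1.98],"turn": 0},
])

```text
t: 19.35
eef_pos: [0.5598, -0.2936, 0.2332]
ee_rot: [-3.14, -0.0, -1.81]
force: [5.2, -4.0, -1.4]
width: 0.0141
```

```bash
python3 st.py
```

```text
19.35 [  25.44 -153.47   74.24] F [ 5.95 -2.64 -1.42] 0.014131848974664157
```

Call:
send_rows([
  {"offset": [0,-0.02,0.22],"turn": 0},
  {"offset": [0,-0.02,0.44],"turn": 0},
  {"offset": [0,0,0.65],"turn": 0},
])

```text
t: 19.65
eef_pos: [0.5596, -0.2936, 0.2274]
ee_rot: [-3.14, -0.0, -1.81]
force: [4.8, -3.5, 0.5]
width: 0.014
```

```bash
python3 st.py
```

```text
19.65 [  25.26 -153.5    68.41] F [ 5.51 -2.3   0.55] 0.01397237432213887
```

Call:
send_rows([
  {"offset": [0,0.02,0.11],"turn": 0},
  {"offset": [0,0.04,0.21],"turn": 0},
])

```text
t: 19.85
eef_pos: [0.5592, -0.2935, 0.2252]
ee_rot: [-3.14, -0.0, -1.81]
force: [5.4, -4.2, 0.1]
width: 0.0137
```

```bash
python3 st.py
```

```text
19.85 [  24.84 -153.49   66.22] F [ 6.29 -2.84  0.13] 0.013710341675411464
```

Call:
send_rows([
  {"offset": [0,0.02,0.11],"turn": 0},
  {"offset": [0,0.05,0.22],"turn": 0},
])

```text
t: 20.05
eef_pos: [0.5586, -0.2933, 0.2229]
ee_rot: [-3.14, -0.0, -1.81]
force: [4.3, -3.3, -0.2]
width: 0.0139
```

```bash
python3 st.py;  python3 - <<'E'
from h import *
f=grab_frame("scene"); im=f["frame"]; cv2.imwrite("pics/s7.png",cv2.resize(im[200:290,220:340],None,fx=6,fy=6,interpolation=cv2.INTER_CUBIC))
P=pts(f); L=P-O; x=L@EX*1000; y=L@EY*1000; z=P[...,2]*1000
m=(z>104)&(z<125)&(abs(x)<13)&(y>50)&(y<150)
for k in range(74,94,1):
    q=m&(y>=k)&(y<k+1)
    if q.sum(): print(k,q.sum(),np.median(z[q]).round(1),end="; ")
E
```

```text
20.05 [  24.22 -153.51   63.92] F [ 4.92 -2.24 -0.21] 0.013857728652521079
74 7 110.4; 75 5 111.0; 76 8 111.0; 77 5 110.7; 78 6 110.5; 79 5 110.5; 80 6 110.4; 81 7 110.3; 82 6 110.8; 83 7 111.4; 84 5 108.9; 85 3 109.8; 87 14 111.9; 88 6 121.0; 89 3 121.2; 90 6 120.9; 91 6 120.1; 92 5 121.2; 93 6 120.5;
```

```bash
cat >> st.py <<'E'
p=tolocal(s["eef_pos"]-np.array([0,0,.159])); th=np.arctan2(-p[0],p[2]-71); print("th",np.degrees(th).round(1),"tang",round(-(s["force"]@EX)*np.cos(th)-s["force"][2]*np.sin(th),2))
E
```

Call:
send_rows([
  {"offset": [0,0.04,0.1],"turn": 0},
  {"offset": [0,0.07,0.2],"turn": 0},
])

```text
t: 20.3
eef_pos: [0.5578, -0.2932, 0.2209]
ee_rot: [-3.14, -0.0, -1.81]
force: [3.7, -3.1, -0.8]
width: 0.014
```

```bash
python3 st.py
```

```text
20.3 [  23.44 -153.5    61.87] F [ 4.3  -2.14 -0.76] 0.013955578461302682
th -111.3 tang 0.85
```

Call:
send_rows([
  {"offset": [0,0.05,0.1],"turn": 0},
  {"offset": [0,0.1,0.2],"turn": 0},
])

```text
t: 20.5
eef_pos: [0.5568, -0.2929, 0.2188]
ee_rot: [-3.14, -0.0, -1.81]
force: [3.4, -4.1, -1.3]
width: 0.0137
```

```bash
python3 st.py
```

```text
20.5 [  22.38 -153.51   59.78] F [ 4.32 -3.21 -1.28] 0.013706961689833985
th -116.6 tang 0.8
```

Call:
send_rows([
  {"offset": [0,0.05,0.1],"turn": 0},
  {"offset": [0,0.11,0.19],"turn": 0},
])

```text
t: 20.7
eef_pos: [0.5556, -0.2926, 0.2167]
ee_rot: [-3.141, -0.0, -1.81]
force: [3.7, -4.1, -0.9]
width: 0.014
```

```bash
python3 st.py
```

```text
20.7 [  21.16 -153.51   57.74] F [ 4.6  -3.11 -0.87] 0.013985713825351381
th -122.1 tang 1.71
```

Call:
send_rows([
  {"offset": [0,0.03,0.05],"turn": 0},
  {"offset": [0,0.06,0.09],"turn": 0},
])

```text
t: 20.9
eef_pos: [0.5549, -0.2924, 0.2157]
ee_rot: [-3.141, -0.0, -1.81]
force: [3.5, -4.6, -2.0]
width: 0.014
```

```bash
python3 st.py
```

```text
20.9 [  20.45 -153.5    56.73] F [ 4.47 -3.63 -1.97] 0.013989103538819879
th -124.9 tang 0.94
```

Call:
send_rows([
  {"offset": [0,0.03,0.05],"turn": 0},
  {"offset": [0,0.06,0.09],"turn": 0},
])

```text
t: 21.1
eef_pos: [0.5542, -0.2923, 0.2148]
ee_rot: [-3.141, 0.0, -1.81]
force: [3.7, -3.4, -2.1]
width: 0.0138
```

```bash
python3 st.py
```

```text
21.1 [  19.74 -153.53   55.8 ] F [ 4.4  -2.47 -2.07] 0.0137790285722156
th -127.6 tang 1.04
```

Call:
send_rows([
  {"offset": [0,0.03,0.04],"turn": 0},
  {"offset": [0,0.07,0.09],"turn": 0},
])

```text
t: 21.3
eef_pos: [0.5535, -0.2921, 0.2139]
ee_rot: [3.142, 0.0, -1.81]
force: [3.3, -4.4, -1.5]
width: 0.0139
```

```bash
python3 st.py
```

```text
21.3 [  18.98 -153.54   54.93] F [ 4.23 -3.53 -1.47] 0.01390034709451656
th -130.3 tang 1.61
```

Call:
send_rows([
  {"offset": [0,0.03,0.04],"turn": 0},
  {"offset": [0,0.07,0.08],"turn": 0},
])

```text
t: 21.5
eef_pos: [0.5528, -0.292, 0.2132]
ee_rot: [3.141, 0.0, -1.81]
force: [3.4, -4.0, -1.9]
width: 0.0139
```

```bash
python3 st.py
```

```text
21.5 [  18.22 -153.54   54.19] F [ 4.29 -3.07 -1.9 ] 0.013947589955245431
th -132.7 tang 1.52
```

Call:
send_rows([
  {"offset": [0,0.04,0.04],"turn": 0},
  {"offset": [0,0.07,0.08],"turn": 0},
])

```text
t: 21.7
eef_pos: [0.552, -0.2918, 0.2124]
ee_rot: [3.141, 0.0, -1.81]
force: [2.7, -4.1, -1.7]
width: 0.0139
```

```bash
python3 st.py; python3 - <<'E'
from h import *
f=grab_frame("scene"); im=f["frame"]; cv2.imwrite("pics/s8.png",cv2.resize(im[205:265,255:315],None,fx=10,fy=10,interpolation=cv2.INTER_CUBIC))
P=pts(f); L=P-O; x=L@EX*1000; y=L@EY*1000; z=P[...,2]*1000
m=(z>104)&(z<125)&(abs(x)<13)&(y>50)&(y<150)
for k in range(80,94,1):
    q=m&(y>=k)&(y<k+1)
    if q.sum(): print(k,q.sum(),np.median(z[q]).round(1),end="; ")
E
```

```text
21.7 [  17.45 -153.54   53.42] F [ 3.59 -3.36 -1.74] 0.013924598007932257
th -135.2 tang 1.32
80 6 110.5; 81 4 109.9; 82 8 110.2; 83 5 110.2; 84 4 109.8; 85 7 110.1; 86 4 109.2; 87 14 112.2; 88 7 121.3; 89 5 121.4; 90 5 122.0; 91 9 121.4; 92 6 122.0; 93 4 122.0;
```

View pics/s8.png

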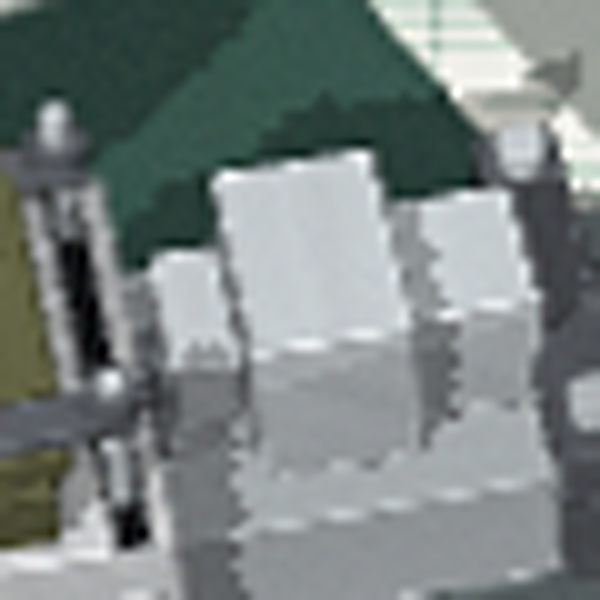

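The crop shows the nose (195,310) practically at the block (310,260), with a sub-millimetre gap left.

Call:
send_rows([
  {"offset": [0,0.04,0.04],"turn": 0},
  {"offset": [0,0.08,0.08],"turn": 0},
])

```text
t: 21.95
eef_pos: [0.5512, -0.2916, 0.2117]
ee_rot: [3.141, 0.0, -1.81]
force: [2.6, -3.8, -1.8]
width: 0.0138
```

```bash
python3 st.py
```

```text
21.95 [  16.61 -153.53   52.7 ] F [ 3.4  -3.08 -1.76] 0.013757100545136645
th -137.8 tang 1.34
```

Call:
send_rows([
  {"offset": [0,0.04,0.035],"turn": 0},
  {"offset": [0,0.08,0.07],"turn": 0},
])

```text
t: 22.15
eef_pos: [0.5504, -0.2914, 0.2111]
ee_rot: [3.141, -0.0, -1.81]
force: [3.8, -3.5, -2.1]
width: 0.014
```

```bash
python3 st.py
```

```text
22.15 [  15.74 -153.53   52.06] F [ 4.51 -2.48 -2.13] 0.013985137480753081
th -140.3 tang 2.11
```

Call:
send_rows([
  {"offset": [0,0.03,0.02],"turn": 0},
  {"offset": [0,0.05,0.04],"turn": 0},
])

```text
t: 22.35
eef_pos: [0.5498, -0.2912, 0.2107]
ee_rot: [3.141, 0.0, -1.81]
force: [3.6, -4.4, -2.1]
width: 0.0135
```

```bash
python3 st.py
```

```text
22.35 [  15.21 -153.53   51.68] F [ 4.49 -3.39 -2.15] 0.013492954387604391
th -141.8 tang 2.2
```

Call:
send_rows([
  {"offset": [0,0.03,0.02],"turn": 0},
  {"offset": [0,0.05,0.04],"turn": 0},
])

```text
t: 22.55
eef_pos: [0.5493, -0.2911, 0.2103]
ee_rot: [3.141, 0.0, -1.81]
force: [3.3, -3.9, -2.0]
width: 0.014
```

```bash
python3 st.py
```

```text
22.55 [  14.63 -153.52   51.26] F [ 4.17 -3.01 -2.03] 0.013955578293015266
th -143.5 tang 2.14
```

Call:
send_rows([
  {"offset": [0,0.03,0.02],"turn": 0},
  {"offset": [0,0.05,0.04],"turn": 0},
])

```text
t: 22.75
eef_pos: [0.5488, -0.291, 0.21]
ee_rot: [3.141, 0.0, -1.81]
force: [3.6, -3.2, -3.1]
width: 0.0141
```

```bash
python3 st.py
```

```text
22.75 [  14.18 -153.55   51.01] F [ 4.29 -2.27 -3.06] 0.01411280653577813
th -144.6 tang 1.72
```

Call:
send_rows([
  {"offset": [0,0.03,0.02],"turn": 0},
  {"offset": [0,0.06,0.04],"turn": 0},
])

```text
t: 22.95
eef_pos: [0.5482, -0.2909, 0.2097]
ee_rot: [3.141, 0.0, -1.81]
force: [2.8, -4.0, -2.9]
width: 0.0137
```

```bash
python3 st.py
```

```text
22.95 [  13.58 -153.55   50.66] F [ 3.63 -3.25 -2.91] 0.013740381792420282
th -146.3 tang 1.41
```

Call:
send_rows([
  {"offset": [0,0.03,0.02],"turn": 0},
  {"offset": [0,0.06,0.04],"turn": 0},
])

```text
t: 23.15
eef_pos: [0.5478, -0.2907, 0.2093]
ee_rot: [3.141, -0.0, -1.81]
force: [2.5, -4.2, -2.0]
width: 0.0139
```

```bash
python3 st.py
```

```text
23.15 [  13.06 -153.54   50.33] F [ 3.42 -3.45 -2.01] 0.013926583943606376
th -147.7 tang 1.81
```

Call:
send_rows([
  {"offset": [0,0.03,0.02],"turn": 0},
  {"offset": [0,0.06,0.03],"turn": 0},
])

```text
t: 23.35
eef_pos: [0.5474, -0.2906, 0.2092]
ee_rot: [-3.141, -0.0, -1.81]
force: [3.5, -4.0, -2.7]
width: 0.0135
```

```bash
python3 st.py
```

```text
23.35 [  12.7 -153.5   50.2] F [ 4.33 -3.01 -2.67] 0.013502407935592965
th -148.6 tang 2.31
```

Call:
send_rows([
  {"offset": [0,0.03,0.02],"turn": 0},
  {"offset": [0,0.06,0.03],"turn": 0},
])

```text
t: 23.55
eef_pos: [0.5471, -0.2905, 0.2091]
ee_rot: [-3.14, -0.0, -1.81]
force: [5.2, -5.2, -2.0]
width: 0.014
```

```bash
python3 st.py
```

```text
23.55 [  12.35 -153.5    50.09] F [ 6.26 -3.82 -2.04] 0.01395213599924714
th -149.4 tang 4.36
```

Call:
send_rows([
  {"offset": [0,0,0],"turn": 0},
  {"offset": [0,0,0],"turn": 0},
])

```text
t: 23.75
eef_pos: [0.5471, -0.2906, 0.2091]
ee_rot: [-3.14, -0.0, -1.81]
force: [4.3, -4.6, -2.7]
width: 0.0137
```

```bash
python3 st.py; python3 - <<'E'
from h import *
f=grab_frame("scene"); im=f["frame"]
P=pts(f); L=P-O; x=L@EX*1000; y=L@EY*1000; z=P[...,2]*1000
m=(z>104)&(z<125)&(abs(x)<13)&(y>50)&(y<150)
for k in range(82,94,1):
    q=m&(y>=k)&(y<k+1)
    if q.sum(): print(k,q.sum(),np.median(z[q]).round(1),end="; ")
E
```

```text
23.75 [  12.36 -153.56   50.11] F [ 5.22 -3.44 -2.73] 0.013656731547869384
th -149.4 tang 3.1
82 8 109.8; 83 6 110.8; 84 5 110.9; 85 7 110.2; 86 6 109.7; 87 12 111.0; 88 8 121.3; 89 5 122.1; 90 5 121.2; 91 7 121.1; 92 7 123.2; 93 5 123.0;
```

Call:
send_rows([
  {"offset": [0,0.04,0.02],"turn": 0},
  {"offset": [0,0.04,0.02],"turn": 0},
])

```text
t: 24.0
eef_pos: [0.5468, -0.2905, 0.209]
ee_rot: [-3.14, -0.0, -1.81]
force: [5.0, -4.7, -2.0]
width: 0.0139
```

```bash
python3 st.py
```

```text
24.0 [  12.1  -153.51   50.  ] F [ 6.02 -3.41 -1.96] 0.01389364772521074
th -150.0 tang 4.24
```

Call:
send_rows([
  {"offset": [0,0,0],"turn": 0},
  {"offset": [0,0,0],"turn": 0},
  {"offset": [0,0,0],"turn": 0},
  {"offset": [0,0,-0.5],"turn": 0},
  {"offset": [0,0,-4],"turn": 0},
  {"offset": [0,0,-8],"turn": 0},
  {"offset": [0,0,-12],"turn": 0},
  {"offset": [5,0,-14],"turn": 0},
], hand=0.6)

```text
t: 24.8
eef_pos: [0.537, -0.3329, 0.3527]
ee_rot: [-3.136, -0.0, -1.804]
force: [1.6, -0.3, -0.4]
width: 0.0686
```

Call:
send_rows([
  {"offset": [5,0,0],"turn": 0},
  {"offset": [10,0,0],"turn": 0},
  {"offset": [15,0,0],"turn": 0},
  {"offset": [18,0,0],"turn": 0},
  {"offset": [18,0,0],"turn": 0},
])

```text
t: 25.3
eef_pos: [0.4907, -0.5137, 0.3469]
ee_rot: [3.14, 0.0, -1.814]
force: [-0.1, 0.6, -0.2]
width: 0.0701
```

```bash
python3 st.py; python3 - <<'E'
from h import *
for n in ["scene","top"]:
    f=grab_frame(n); im=f["frame"]
    P=pts(f); L=P-O; x=L@EX*1000; y=L@EY*1000; z=P[...,2]*1000
    m=(im.max(2)<60)&(z>25)&(z<110)&(abs(x)<45)&(y<-125)&(y>-175)
    if m.sum(): print(n,"handle",m.sum(),np.median(x[m]),np.median(z[m]))
    m=(z>104)&(z<125)&(abs(x)<13)&(y>50)&(y<150)
    print([(k,int(q.sum()),np.median(z[q]).round(1)) for k in range(74,122,2) for q in [m&(y>=k)&(y<k+2)] if q.sum()])
    cv2.imwrite(f"pics/{n}9.png",cv2.resize(im[200:290,140:340] if n=="scene" else im[210:320,305:505],None,fx=4,fy=4,interpolation=cv2.INTER_CUBIC))
E
```

```text
25.3 [  10.43 -383.68  187.91] F [-0.26  0.54 -0.16] 0.07011810177737086
th -5.1 tang 0.25
scene handle 180 14.873004658123605 55.1551238271113
[(74, 11, np.float64(110.1)), (76, 11, np.float64(110.3)), (78, 11, np.float64(110.7)), (80, 10, np.float64(109.8)), (82, 15, np.float64(110.4)), (84, 10, np.float64(110.7)), (86, 20, np.float64(110.6)), (88, 11, np.float64(120.2)), (90, 10, np.float64(121.0)), (92, 12, np.float64(121.8)), (94, 12, np.float64(121.6)), (96, 12, np.float64(121.7)), (98, 11, np.float64(121.3)), (100, 11, np.float64(121.5)), (102, 13, np.float64(121.0)), (104, 11, np.float64(121.2)), (106, 12, np.float64(121.3)), (108, 12, np.float64(122.0)), (110, 11, np.float64(121.8)), (112, 10, np.float64(120.8)), (114, 13, np.float64(121.0)), (116, 11, np.float64(120.5)), (118, 8, np.float64(115.0)), (120, 13, np.float64(113.2))]
top handle 115 11.23955487478873 54.96165708917245
[(74, 14, np.float64(109.9)), (76, 14, np.float64(109.5)), (78, 15, np.float64(109.2)), (80, 16, np.float64(109.7)), (82, 10, np.float64(110.3)), (84, 17, np.float64(120.3)), (86, 14, np.float64(119.8)), (88, 17, np.float64(120.0)), (90, 14, np.float64(120.5)), (92, 16, np.float64(119.0)), (94, 14, np.float64(120.0)), (96, 18, np.float64(119.8)), (98, 15, np.float64(119.5)), (100, 16, np.float64(120.5)), (102, 16, np.float64(120.1)), (104, 16, np.float64(120.3)), (106, 15, np.float64(119.4)), (108, 15, np.float64(121.4)), (110, 16, np.float64(118.7)), (112, 15, np.float64(119.6)), (114, 17, np.float64(112.6)), (116, 17, np.float64(111.6)), (118, 16, np.float64(111.1)), (120, 15, np.float64(112.5))]
```

View pics/scene9.png

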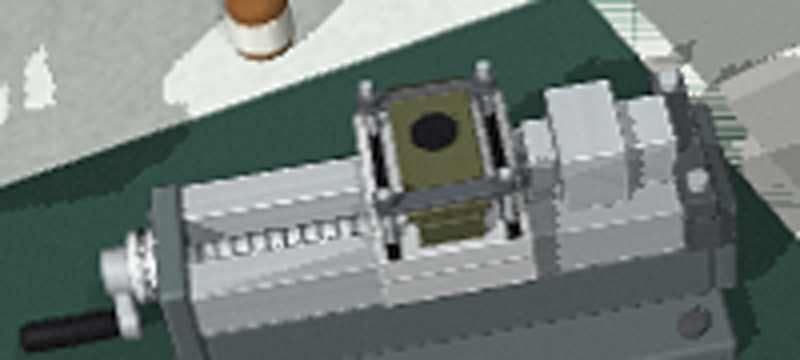

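The crop shows nose (537,140), block (585,120) and stop (650,130) in line with no gap. The handle at (70,330) is where I let it go, and the arm is clear.

```bash
python3 -c "
from station import *
print(job_done())"
```

```text
the job is handed in; nothing more can be done
None
```

The 30 mm block is nipped lightly between nose and stop. The job was handed in at about 25 s of the 72 s, and `job_done()` gave no verdict.

**What I did**
- I wound the saddle back 1.75 turns, which opened the gap to about 51 mm.
- I stood the 30 mm block across both ways, slid it against the stop with about 12 N, and released it.
- I wound the saddle in through the slack in small steps until the force at the handle rose from about 1.7 N to about 4.2 N. That suggests a nip of roughly 20 N while held.
- I then let go of everything and moved the arm clear.

**Last checks**
- Both camera views show nose, block and stop touching with no visible gap, the block square and upright, and the crank where I left it.
- The nip force is only inferred from the handle force, where readings scatter by about 0.5 N. After release, screw friction should keep up to about 15 N of it, which I could not measure.
- The two cameras differ by 2 to 4 mm in absolute position along the slide, more than the stated 2 mm calibration. So I relied on distances measured within one view and on feel.
- One move call was refused because I left out "turn". It had no effect.
- I did not touch the other blocks or the tank, but I did not re-measure them at the end.

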